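# Two-point spring check of a tilting print platen

## Robot

A 6-joint arm with a two-finger parallel gripper is mounted at the origin on the work surface. World frame = base frame: x ahead of the robot, y to its left, z up, the work surface at z = 0. Lengths are in m, angles in degrees, forces in N, time in s.
With the tool pointing down it reaches from about 0.3 to 0.75 m from the base axis. Payload 8.5 kg.
Tool frame: the origin (TCP) lies midway between the tips of the shut fingers; the grasp point (between the pads) lies 19 mm behind it (env.tcp_to_grasp is the z of the grasp point in the tool frame, in m); z points along the fingers, y is the line along which they close (so a half turn about z gives the same grasp; the last joint's range is limited). The gripper opens to 85 mm and grips with 20 to 120 N. Pads are 22 mm wide; open, the fingers measure 114 mm over their backs; the gripper's body (76 mm by 85 mm) begins 54 mm behind the grasp point. The pads swing forward as they close: fully open they stand 13 mm farther back than shut.
Start: joints at [-86.591, 21.807, 74.336, -0, 83.858, -12.336], TCP at [0.149, -0.529, 0.231] pointing down, gripper open.
Joint ranges: [-178.18, 178.18], [-50.72, 133.34], [12.68, 142.11], [-81.47, 261.47], [9.98, 163.14], [-165.26, 165.26]. Speed limits (degrees/s): [136.94, 136.94, 180, 180, 180, 180].

## Interface

Orientations are given as a 3x3 rotation matrix whose columns are the frame's x, y, z axes.
In Python, from rig import env, imaging, job, models gives the robot as it stands. The module is installed in compiled form; this text tells all that it offers.
- The arm moves only by the tool jog_arm, never from a script. Its argument "plan" is text: rows parted by semicolons, each of 7 numbers parted by spaces: the turn, a rotation vector about the tool's x, y, z in degrees, then the shift along the tool's x, y, z in cm, then the closure in counts, from 0 (fully open) to 255 (shut). In form: rx ry rz x y z claw; .... A call has 1 to 10 rows; each row shifts and turns the commanded pose from where the row before left it, along the tool's axes as they then stand; what a row does not reach is not made up. A row lasts 1/12 s, in which the tool goes at most 41.7 mm and 7.16 degrees, less where a joint would pass 70% of its speed; a pose out of reach is approached as far as the arm can. A call with a gripper value outside its range is refused whole. The fingers move at their own pace and stop on an object; "grip_force" is the grip in N (left out, the last holds). Time passes only in rows, so rows that do not move let the fingers close. It gives the time, the measured TCP pose, the force, the opening and the grip force at its end, in the units of the state.
- env.observe(): the state, without advancing time (a new reading comes with each control period).
- imaging.get_image(name): name is "scene" or "top" or "wrist"; returns a dict with "pixels" (420x560x3 uint8, red, green, blue), "depth" (420x560 float32, m along the optical axis (not along the pixel's ray), 0 where there is no reading), "fov_y" (degrees; the focal length in pixels is half the picture's height over the tangent of half this angle, whatever the lens; pixels are square), "cx", "cy" (the principal point, pixels), "world_from_camera" (4x4, takes a point from camera to world coordinates). Camera axes: x right, y down, z forward; pixel columns grow to the right and rows downward; lengths in m; the calibration is good to about 2 mm. A picture is of the moment at which its call begins.
- job.close_job(): hands the job in; it is judged then, once.
Trained networks look in the newest picture that a camera, given by its name, has taken for a name from the list of things; names that differ only in an ending like _2 or _b are one class to them, and where a whole thing is asked for, a point or a joint stands for the part that bears it (a point fixed in the world has none). Each returns a list of dicts, best first, with "confidence" (0 to 1); they miss things now and then, are a little off and sometimes report something else, mostly with a low value. They report only what shows in the picture. A call takes as long as a camera call.
- models.outline_of(camera, query): "region" (420x560 bool, what is visible of it) and "bbox" ([centre column, centre row, width, height] in pixels, round what is visible of it).
- models.tip_of(camera, query): "at" ([column, row] in pixels: a listed point, or the origin of a listed thing).
The state is a dict: "time_s": time; "q": joint angles; "qvel": joint speeds; "joint_efforts": joint torques, N m; "position": TCP position; "tool_rot": TCP orientation; "ft_force": force on the tool from outside, world axes, zero at the start; "wrist_torque": the same for the moment, N m; "grip_width": finger opening in m; "gripper_force": force on a finger pad.
Only numpy, scipy, OpenCV 4.12 (cv2) and the standard library are available. Lean on these libraries where they do the work, as an engineer would, in place of code of your own. Each camera call takes 0.05 s, during which the arm holds its last target. There are 200 camera calls.

## Task

Check the spring of the small tilting print platen: with the fingertips press down the green pad on its corner until the black pointer is level with the yellow collar on the scale post, hold it there for about a second, and let the platen spring fully back. Then press the same pad again until the pointer is level with the red collar, never past it, hold about a second, let it spring fully back and leave it. Do not touch the pointer, shift the collars or disturb the things standing around.

Things in the scene. Friction and masses are not known exactly. Their poses are not given: they have to be found in the camera images.
- platen (a joint): Tilt (rad) of the 130 x 130 x 8 mm aluminium platen (blue tape on its edges, white card) about a level axle along its diagonal, 75 mm above the table. 0 = level, at rest; grows as the padded corner goes down and the pointer on the far corner rises; stop at 0.32. It springs back when let go. Pressing the pad takes about 3.5 N to start, 14 N at 0.25 rad.
- mount: Fixed grey stand under the platen. Origin on the table, straight under the middle of the axle; y axis along the axle, +x from the axle to the pointer and scale post, -x to the padded corner. Place and yaw (up to 0.5 rad) differ each time. Two dark axle posts, 90 mm high, stand at y = +-103 mm.
- pad: Green round press pad, 30 mm across and 8 mm thick, fixed on the platen's corner nearest the robot. Origin at the centre of its underside, 70 mm from the axle and 4 mm above the axle's level at rest (79 mm above the table); its top is 8 mm higher, along its z axis. Its axes turn with the platen.
- needle: Black pointer, a 6 mm thick rod with a 10 mm ball end reaching out from the corner farthest from the pad, fixed to the platen. Origin at its tip; not to be touched.
- pointer_tip (a point): The tip of the black pointer, 175 mm from the axle on the other side of it from the pad, 75 mm above the table at rest. It rises by 175 mm x sin(tilt).
- low_mark (a point): Middle of the yellow collar (28 mm across, 10 mm tall) clamped on the 10 mm white scale post, 173 mm from the axle and 24 mm to the +y side of the pointer's path; 14 to 22 mm higher than the pointer's tip at rest, different each time.
- high_mark (a point): Middle of the red collar, same size and post; 35 to 44 mm higher than the pointer's tip at rest, different each time.
- tape_roll: Bystander: roll of pale masking tape lying flat, 90 mm across, 36 mm high, left of the pointer. Origin at the centre of its underside.
- ink_jar: Bystander: white jar with blue label and black cap, 60 mm across, 75 mm high, right of the pointer. Origin at the centre of its underside.
- squeegee: Bystander: wooden squeegee with orange blade lying flat, 130 mm long, 85 mm wide, 28 mm high. Origin at the centre of its underside.
- ink_can: Bystander: can with red label, 100 mm across, 110 mm high. Origin at the centre of its underside.
- scraper: Bystander: 200 mm spatula lying flat on the table.
- loupe: Bystander: black printer's loupe, 38 mm across, 42 mm high. Origin at the centre of its underside.

How it is judged (in metres and radians):
On the way, in this order (a step that is already met when the one before it is completed fails the run):
1. the pad pressed until the pointer is level with the yellow collar, and held (z of pointer_tip in the frame of low_mark between -0.005 and 0.005 m and contact force between the fingers and pad above 0.5 N), for 0.6 s.
2. the pad let go and the platen sprung back level (value of joint platen below 0.02 rad and contact force between the fingers and pad below 0.2 N), for 0.2 s.
3. the pad pressed until the pointer is level with the red collar, and held (z of pointer_tip in the frame of high_mark between -0.005 and 0.005 m and contact force between the fingers and pad above 0.5 N), for 0.6 s.
At the end, for the whole second after the job is handed in: After the presses to yellow (held, sprung back) and then to red (held; pointer within 5 mm of each collar's middle), the platen rests level (under 0.02 rad), no finger is on the pad, collars are within 3 mm and bystanders within 20 mm of their starts (all of step 2 and velocity of joint platen between -0.05 and 0.05 rad/s and distance of each of low_mark, high_mark from where it was at the start of the episode below 0.003 m and distance of each of tape_roll, ink_jar, squeegee, ink_can, scraper, loupe from where it was at the start of the episode below 0.02 m); the robot touches nothing.
It fails at once if the pointer is driven past the red collar (more than 10 mm above its middle) (z of pointer_tip in the frame of high_mark above 0.01 m).
It fails at once if the robot touches the pointer (contact force between the arm and needle above 0.5 N).
It fails at once if a collar is shifted (distance of any of low_mark, high_mark from where it was at the start of the episode above 0.004 m).
It fails at once if a bystander is moved or lifted by more than 20 mm (distance of any of tape_roll, ink_jar, squeegee, ink_can, scraper, loupe from where it was at the start of the episode above 0.02 m).
It also fails if it takes over 45 s, if anything falls off the work surface, if the arm or the gripper's body presses on something with over 40 N, if the wrist force passes 120 N, or if a joint passes its speed limit or range.

## Working session

There is one attempt and no reset: what is moved stays moved. The work goes in short steps, Python scripts to look and compute and a tool call to move; the robot and the scene stay as the last step left them, time stands still between calls to the robot, and variables do not carry over. Pictures are saved under pics/ and viewed, at most 10 in all, crops included, and the job is handed in when it is done.

Besides the shell and the picture viewer there is one more tool, called after "Call:" as name(argument=value, ...) on one line, values as JSON. jog_arm: Moves the arm, as the interface text tells. Its arguments: {"type":"object","properties":{"plan":{"type":"string"},"grip_force":{"type":"number"}},"required":["plan"]}

```bash
mkdir -p pics
cat > h.py <<'E'
from rig import env, imaging, job, models
import numpy as np, cv2
def cam(n):
    return imaging.get_image(n)
def deproj(im,u,v,d=None,r=1):
    f=210/np.tan(np.radians(im["fov_y"]/2))
    if d is None:
        p=im["depth"][int(v)-r:int(v)+r+1,int(u)-r:int(u)+r+1]; d=np.median(p[p>0])
    c=np.array([(u-im["cx"])/f*d,(v-im["cy"])/f*d,d,1]); return (im["world_from_camera"]@c)[:3]
def cloud(im):
    f=210/np.tan(np.radians(im["fov_y"]/2)); v,u=np.mgrid[:420,:560]; d=im["depth"]
    P=np.stack([(u-im["cx"])/f*d,(v-im["cy"])/f*d,d],-1); T=im["world_from_camera"]
    return P@T[:3,:3].T+T[:3,3]
E
python3 - <<'E'
from h import *
np.set_printoptions(precision=4,suppress=True)
for n in ["scene","top"]:
    im=cam(n); cv2.imwrite(f"pics/{n}0.png",im["pixels"][...,::-1]); C=cloud(im)
    print(n,im["world_from_camera"][:3,3])
    for q in ["pad","needle","pointer_tip","low_mark","high_mark","mount","ink_can","ink_jar","squeegee","loupe","scraper","tape_roll"]:
        t=models.tip_of(n,q)
        if t: u,v=t[0]["at"]; print(q,"tip",round(u),round(v),round(t[0]["confidence"],2),deproj(im,u,v))
        if q in("pad",):
            o=models.outline_of(n,q)
            if o:
                m=o[0]["region"]; print(" outl",o[0]["confidence"],m.sum(),np.median(C[m],0), C[m].min(0),C[m].max(0))
s=env.observe(); print(s["time_s"],s["position"],s["tool_rot"],s["ft_force"])
E
```

```text
scene [ 1.0885 -0.5174  0.7068]
 outl 0.5 478 [0.4666 0.383  0.0051] [ 0.3347  0.3559 -0.0002] [0.5327 0.4298 0.0243]
needle tip 325 239 0.69 [0.6997 0.009  0.0572]
pointer_tip tip 327 231 0.63 [0.7079 0.0013 0.0921]
low_mark tip 330 230 0.51 [0.7119 0.0064 0.0949]
high_mark tip 332 221 0.51 [0.7084 0.0129 0.1183]
mount tip 267 234 0.95 [ 0.5676 -0.0545  0.0153]
ink_can tip 391 175 0.68 [0.6395 0.3636 0.0359]
ink_jar tip 286 286 0.71 [ 0.7281 -0.1428  0.0405]
squeegee tip 131 308 0.67 [ 0.5438 -0.4049  0.0184]
loupe tip 162 338 0.66 [ 0.6516 -0.3965  0.0257]
scraper tip 338 152 0.81 [0.4296 0.3791 0.0082]
tape_roll tip 328 232 0.92 [0.7107 0.0027 0.0905]
top [ 0.485  -0.0297  1.2374]
pad tip 286 257 0.62 [ 0.4654 -0.0716  0.086 ]
 outl 0.51 87 [ 0.4713 -0.066   0.0862] [ 0.4582 -0.0767  0.0804] [ 0.485  -0.0297  1.2374]
needle tip 263 162 0.63 [ 0.727  -0.0054  0.0148]
pointer_tip tip 264 166 0.39 [ 0.717  -0.0079  0.0156]
high_mark tip 256 166 0.49 [0.698  0.0098 0.1165]
mount tip 277 229 0.7 [ 0.5381 -0.0462  0.0797]
ink_can tip 115 196 0.87 [0.6134 0.3714 0.1083]
ink_jar tip 303 169 0.94 [ 0.6995 -0.1126  0.0739]
loupe tip 398 196 0.69 [ 0.6362 -0.3759  0.039 ]
scraper tip 122 262 0.86 [0.4424 0.3802 0.0021]
tape_roll tip 229 193 0.85 [0.641  0.0876 0.0015]
1.4 [ 0.1492 -0.5293  0.2313] [[ 0.9625  0.2714 -0.    ]
 [ 0.2714 -0.9625  0.    ]
 [-0.     -0.     -1.    ]] [ 0.0762 -0.0327  0.3445]
```

View pictures.

Run:
```python
import cv2
a=cv2.imread("pics/scene0.png")[130:330,180:440];b=cv2.imread("pics/top0.png")[130:290,180:340]
cv2.imwrite("pics/sc.png",cv2.resize(a,None,fx=3,fy=3,interpolation=2));cv2.imwrite("pics/tc.png",cv2.resize(b,None,fx=3.7,fy=3.7,interpolation=2))
```

```text
(no output)
```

View pics/sc.png

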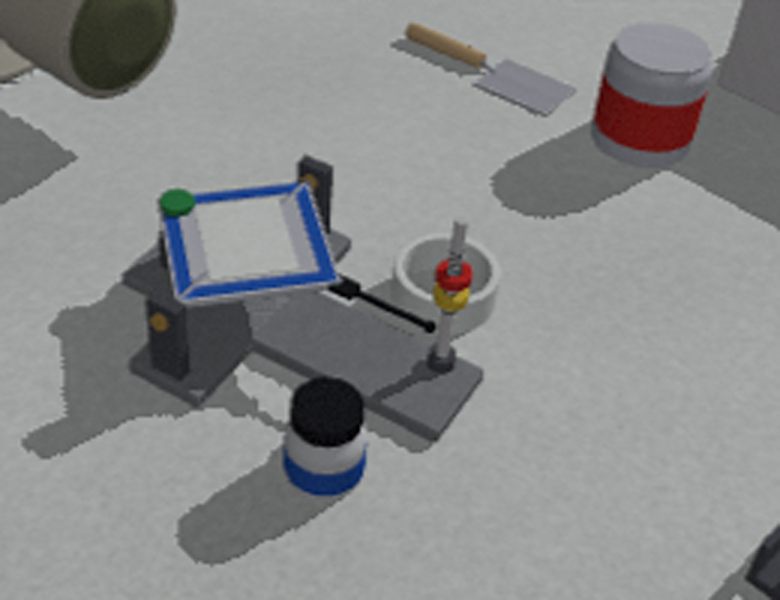

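View pics/tc.png

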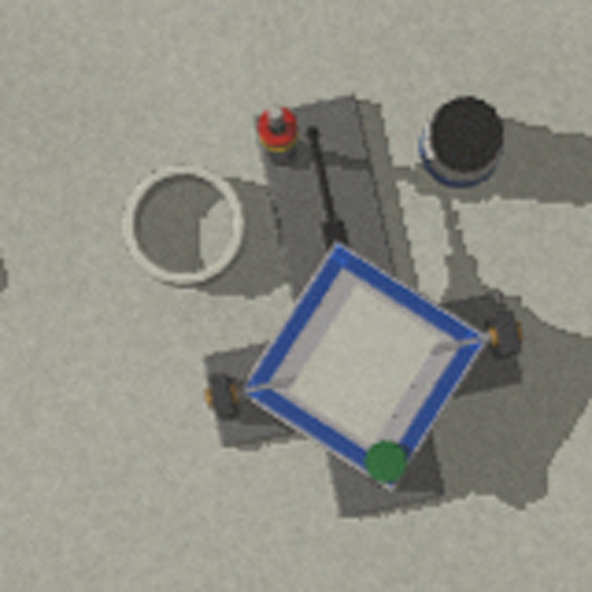

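```bash
cat >> h.py <<'E'
def ray_z(im,u,v,z):
    f=210/np.tan(np.radians(im["fov_y"]/2)); T=im["world_from_camera"]
    d=T[:3,:3]@np.array([(u-im["cx"])/f,(v-im["cy"])/f,1]); o=T[:3,3]
    return o+d*(z-o[2])/d[2]
def proj(im,P):
    f=210/np.tan(np.radians(im["fov_y"]/2)); T=im["world_from_camera"]
    c=(np.asarray(P)-T[:3,3])@T[:3,:3]; return c[...,:2]/c[...,2:]*f+[im["cx"],im["cy"]]
def masks(im):
    h=cv2.cvtColor(im["pixels"],cv2.COLOR_RGB2HSV).astype(int); H,S,V=h[...,0],h[...,1],h[...,2]
    st=(S>130)&(V>60)
    return dict(red=st&((H<8)|(H>172)),yel=st&(H>18)&(H<35),grn=(S>110)&(H>45)&(H<85))
E
python3 - <<'E'
from h import *
np.set_printoptions(precision=4,suppress=True)
im=cam("top"); f=210/np.tan(np.radians(im["fov_y"]/2)); print("f",f)
m=masks(im); C=cloud(im)
g=m["grn"]; v,u=np.nonzero(g); print(g.sum(),u.mean(),v.mean(),ray_z(im,u.mean(),v.mean(),.086),np.median(C[g],0))
for n,u,v,z in [("tip",264.6,165.4,.075),("postL",240.3,236.8,.09),("postR",316.5,220,.09),("pad",284.3,254.6,.087)]: print(n,ray_z(im,u,v,z))
A=lambda x:(x[:,:,:])
im=cam("scene"); m=masks(im); C=cloud(im); print("f",210/np.tan(np.radians(im["fov_y"]/2)))
for k in m:
    w=np.zeros_like(m[k]); w[190:250,220:350]=1
    if k!="grn": 
        w[:,:310]=0
    g=m[k]&w; v,u=np.nonzero(g)
    if len(u): print(k,len(u),u.mean(),v.mean(),v.min(),v.max(),u.min(),u.max(),np.median(C[g],0),np.percentile(C[g][:,2],[2,10,50,90,98]))
print("tip",ray_z(im,323.7,239,.075), C[238:241,322:326])
E
```

```text
f 443.13596206878714
341 212.51906158357772 152.64222873900295 [0.736  0.1271 0.086 ] [0.997  0.3887 0.0599]
tip [ 0.7068 -0.0108  0.075 ]
postL [0.5158 0.0477 0.09  ]
postR [ 0.5635 -0.1487  0.09  ]
pad [ 0.4723 -0.067   0.087 ]
f 393.35659076248976
red 75 330.7866666666667 222.10666666666665 217 226 325 336 [0.7091 0.009  0.1158] [0.1082 0.1117 0.1158 0.1173 0.119 ]
yel 59 329.8135593220339 229.3728813559322 225 233 325 335 [0.7112 0.007  0.0958] [0.0888 0.0904 0.0958 0.0983 0.0994]
grn 76 239.43421052631578 197.6184210526316 193 228 234 295 [ 0.4778 -0.0676  0.0869] [0.0812 0.084  0.0869 0.0889 0.0906]
tip [ 0.7086 -0.0084  0.075 ] [[[ 0.7065 -0.0124  0.0793]
  [ 0.7082 -0.011   0.0797]
  [ 0.709  -0.0084  0.0786]
  [ 0.6699  0.0481  0.0111]]

 [[ 0.7069 -0.0125  0.0765]
  [ 0.7096 -0.0124  0.0785]
  [ 0.711  -0.0106  0.0783]
  [ 0.6705  0.0479  0.0081]]

 [[ 0.7074 -0.0126  0.0737]
  [ 0.7092 -0.0114  0.0743]
  [ 0.7108 -0.0098  0.0744]
  [ 0.6715  0.0472  0.0058]]]
```

Call:
jog_arm(plan="0 0 0 3.1 -2.55 0 255; 0 0 0 3.1 -2.55 0 255; 0 0 0 3.1 -2.55 0 255; 0 0 0 3.1 -2.55 0 255; 0 0 0 3.1 -2.55 0 255; 0 0 0 3.1 -2.55 0 255; 0 0 0 3.1 -2.55 0.5 255; 0 0 0 3.1 -2.55 0.5 255; 0 0 0 3.1 -2.55 0.5 255; 0 0 0 3.1 -2.55 0.5 255", grip_force=40)

```text
time_s: 2.33
position: [0.3791, -0.198, 0.2114]
tool_rot: [[0.963, 0.271, 0.001], [0.271, -0.963, -0.001], [0.0, 0.001, -1.0]]
ft_force: [0.1, -0.5, 0.3]
grip_width: -0.0
gripper_force: 0.0
```

Call:
jog_arm(plan="0 0 0 3.1 -2.55 1 255; 0 0 0 3.1 -2.55 1 255; 0 0 0 3.1 -2.55 1 255; 0 0 0 2.0 -1.8 1 255; 0 0 0 1.1 -0.75 1 255; 0 0 0 0 0 0.5 255; 0 0 0 0 0 0 255; 0 0 0 0 0 0 255")

```text
time_s: 3.0
position: [0.4698, -0.0687, 0.1565]
tool_rot: [[0.963, 0.271, -0.0], [0.271, -0.963, -0.0], [-0.0, 0.0, -1.0]]
ft_force: [0.0, -0.5, -0.1]
grip_width: 0.0001
gripper_force: 0.0
```

Run:
```python
from h import *
np.set_printoptions(precision=4,suppress=True)
s=env.observe(); print(s["time_s"],s["position"],s["tool_rot"],s["ft_force"],s["grip_width"])
im=cam("wrist"); np.savez("w.npz",**im); a=im["pixels"][...,::-1]
b=cam("scene")["pixels"][...,::-1][130:330,180:440]
print(im["world_from_camera"],im["fov_y"])
for k,m in masks(im).items():
    v,u=np.nonzero(m); print(k,len(u),u.mean() if len(u) else 0,v.mean() if len(u) else 0)
cv2.imwrite("pics/w1.png",np.vstack([a[:, :],cv2.resize(b,(234,180))[:, :] if 0 else np.hstack([cv2.resize(b,(234,180)),np.zeros((180,326,3),np.uint8)])]))
```

```text
3.0 [ 0.4698 -0.0687  0.1565] [[ 0.9626  0.2708 -0.0003]
 [ 0.2708 -0.9626 -0.0001]
 [-0.0004  0.     -1.    ]] [ 0.0484 -0.5124 -0.0598] 0.00011496063720534193
[[ 0.2718 -0.9278 -0.2555  0.5345]
 [-0.9624 -0.2619 -0.0727 -0.0492]
 [ 0.0006  0.2656 -0.9641  0.2992]
 [ 0.      0.      0.      1.    ]] 62.299883803603905
red 0 0 0
yel 376 291.11968085106383 98.93351063829788
grn 1820 285.7142857142857 231.87472527472528
```

View pics/w1.png

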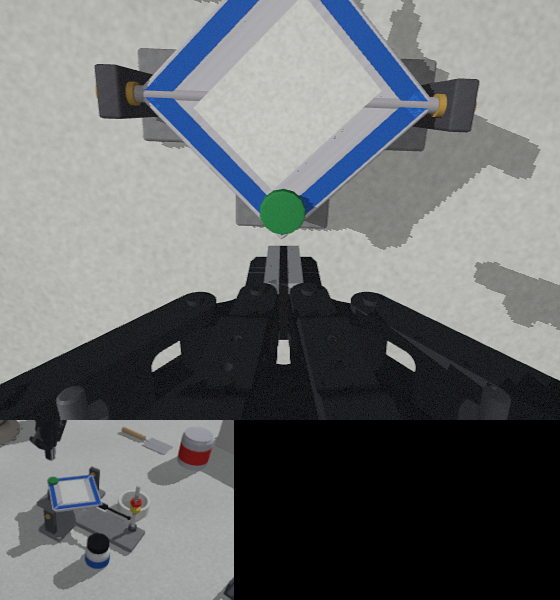

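Call:
jog_arm(plan="0 7 0 0 0 0 255; 0 7 0 0 0 0 255; 0 7 0 0 0 0 255; 0 7 0 0 0 0 255; 0 7 0 0 0 0 255; 0 7 0 0 0 0 255; 0 0 0 0 0 0 255; 0 0 0 0 0 0 255")

```text
time_s: 3.77
position: [0.4698, -0.0663, 0.1556]
tool_rot: [[0.771, 0.278, 0.573], [0.216, -0.961, 0.174], [0.599, -0.011, -0.801]]
ft_force: [-0.4, -0.3, -0.4]
grip_width: 0.0002
gripper_force: 0.0
```

Run:
```python
from h import *
np.set_printoptions(precision=4,suppress=True)
def pr(k,im,m,C):
    v,u=np.nonzero(m)
    if len(u): print(k,len(u),u.mean(),v.mean(),v.min(),v.max(),np.median(C[m],0),np.percentile(C[m][:,2],[1,5,10,25,50,75,90,95,99]))
im=dict(np.load("w.npz")); C=cloud(im); m=masks(im)
for k in m: pr(k,im,m[k],C)
g=m["grn"];g[240:]=0; v,u=np.nonzero(g); print("pad",ray_z(im,u.mean(),v.mean(),.087))
im=cam("wrist"); np.savez("w2.npz",**im); C=cloud(im); m=masks(im)
for k in m: pr(k,im,m[k],C)
for q in ["pointer_tip","low_mark","high_mark"]:
    t=models.tip_of("wrist",q)
    if t: u,v=t[0]["at"]; print(q,u,v,t[0]["confidence"],deproj(im,u,v))
cv2.imwrite("pics/w2.png",im["pixels"][...,::-1])
print(env.observe()["position"])
```

```text
yel 376 291.11968085106383 98.93351063829788 81 116 [ 0.5564 -0.1381  0.0809] [0.0687 0.0752 0.077  0.0791 0.0809 0.0819 0.0824 0.083  0.0836]
grn 1820 285.7142857142857 231.87472527472528 189 419 [ 0.4746 -0.0659  0.0871] [0.0829 0.0857 0.0861 0.0867 0.0871 0.0877 0.2185 0.2411 0.2499]
pad [ 0.4738 -0.0658  0.087 ]
yel 654 280.13149847094803 75.24617737003058 0 203 [0.6902 0.0104 0.0911] [0.0728 0.0768 0.0789 0.0814 0.0911 0.0956 0.0967 0.097  0.0976]
grn 57 325.87719298245617 221.43859649122808 16 417 [ 0.4523 -0.0986  0.1949] [0.0619 0.064  0.0659 0.0717 0.1949 0.225  0.233  0.2345 0.2396]
pointer_tip 295.8 15.8 0.75 [ 0.7069 -0.0076  0.0781]
[ 0.4708 -0.0653  0.1559]
```

View pics/w2.png

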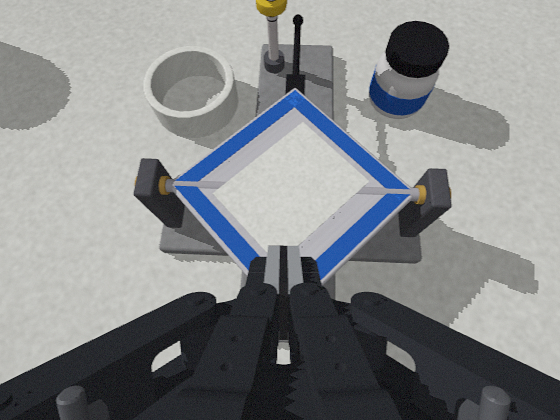

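Call:
jog_arm(plan="0 7 0 0 0 0 255; 0 7 0 0 0 0 255; 0 0 0 0 0 0 255; 0 0 0 0 0 0 255")

```text
time_s: 4.3
position: [0.4697, -0.0623, 0.1536]
tool_rot: [[0.678, 0.29, 0.676], [0.188, -0.957, 0.222], [0.711, -0.023, -0.703]]
ft_force: [-0.1, 0.7, 0.3]
grip_width: 0.0004
gripper_force: 0.0
```

Run:
```python
from h import *
np.set_printoptions(precision=4,suppress=True)
im=cam("wrist"); np.savez("w3.npz",**im); C=cloud(im); m=masks(im)
for k in ["red","yel"]:
    g=m[k].copy(); g[120:]=0; g[:,:220]=0;g[:,330:]=0; v,u=np.nonzero(g)
    if len(u): print(k,len(u),u.mean(),v.mean(),u.min(),u.max(),v.min(),v.max(),np.median(C[g],0),np.percentile(C[g][:,2],[1,5,10,25,50,75,90,95,99]))
t=models.tip_of("wrist","pointer_tip")
if t: u,v=t[0]["at"]; print(u,v,t[0]["confidence"],deproj(im,u,v),ray_z(im,u,v,.075))
cv2.imwrite("pics/w3.png",cv2.resize(im["pixels"][:130,180:380,::-1],None,fx=4,fy=4,interpolation=0))
print(env.observe()["position"])
```

```text
red 524 279.26145038167937 24.69465648854962 265 293 11 36 [0.6944 0.0107 0.1156] [0.1072 0.1085 0.1095 0.1124 0.1156 0.1163 0.1167 0.117  0.1175]
yel 427 279.8103044496487 45.35831381733021 266 293 34 55 [0.6939 0.0105 0.0957] [0.0878 0.0888 0.09   0.0925 0.0957 0.0966 0.097  0.0972 0.0977]
305.2 61.7 0.61 [ 0.7006 -0.0117  0.0774] [ 0.7036 -0.011   0.075 ]
[ 0.4702 -0.0623  0.1542]
```

View pics/w3.png

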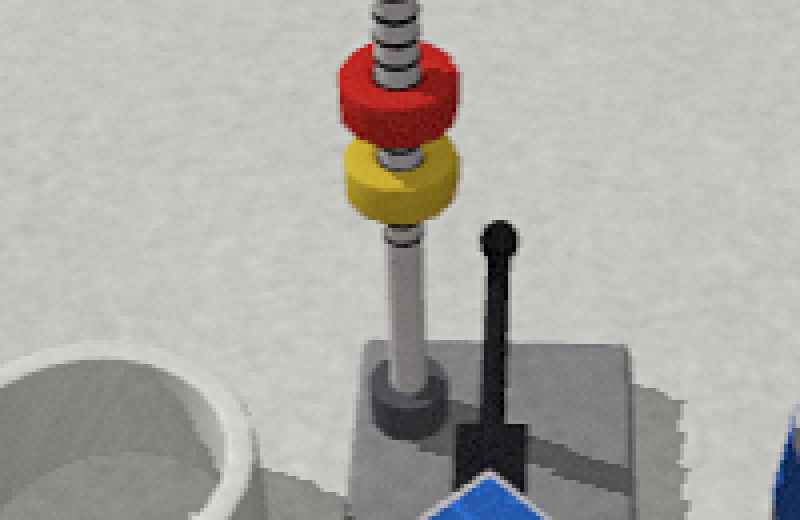

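Call:
jog_arm(plan="0 -5.5 0 0 0 0 255; 0 -5.5 0 0 0 0 255; 0 -5.5 0 0 0 0 255; 0 -5.5 0 0 0 0 255; 0 -5.5 0 0 0 0 255; 0 -5.5 0 0 0 0 255; 0 -5.5 0 0 0 0 255; 0 0 0 0 0 0 255; 0 0 0 0 0 0 255")

```text
time_s: 5.15
position: [0.4706, -0.0603, 0.1537]
tool_rot: [[0.942, 0.297, 0.159], [0.288, -0.955, 0.075], [0.174, -0.025, -0.985]]
ft_force: [0.2, -0.2, 0.1]
grip_width: 0.0002
gripper_force: 0.0
```

```bash
cat >> h.py <<'E'
O=np.array([.5407,-.0500,.075]); YAW=np.radians(13.6); X=np.array([np.cos(YAW),np.sin(YAW),0]); Y=np.array([-X[1],X[0],0]); Z=np.array([0,0,1.])
R=np.stack([X,Y,Z],1)
def tilt(n="wrist"):
    im=cam(n); C=cloud(im); p=(C-O)@R; h=cv2.cvtColor(im["pixels"],cv2.COLOR_RGB2HSV)
    g=(h[...,0]>100)&(h[...,0]<125)&(h[...,1]>120)&(abs(p[...,0])<.085)&(abs(p[...,1])<.085)&(p[...,2]>-.04)&(p[...,2]<.05)&(im["depth"]>0)
    q=p[g]; A=np.c_[q[:,:2],np.ones(len(q))]
    for _ in range(4):
        c=np.linalg.lstsq(A,q[:,2],rcond=None)[0]; r=abs(A@c-q[:,2]); k=r<max(.0015,2*np.median(r)); A,q=A[k],q[k]
    return np.arctan(c[0]),c,len(q)
def target(world):
    s=env.observe(); return s["tool_rot"].T@(np.asarray(world)-s["position"])*100 if hasattr(s["tool_rot"],"T") else np.array(s["tool_rot"]).T@(np.asarray(world)-s["position"])*100
E
python3 - <<'E'
from h import *
np.set_printoptions(precision=4,suppress=True)
s=env.observe(); print(s["time_s"],s["position"],s["tool_rot"],s["ft_force"])
print(tilt()); print(tilt("scene"));print(tilt("top"))
P=O-.072*X; P[2]=.1
print(P,target(P))
E
```

```text
5.15 [ 0.4706 -0.0603  0.1537] [[ 0.9417  0.2967  0.1587]
 [ 0.2882 -0.9547  0.0746]
 [ 0.1737 -0.0246 -0.9845]] [ 0.1853 -0.1948  0.0771]
(np.float64(-0.0006200749814909243), array([-0.0006, -0.0006,  0.0047]), 11153)
(np.float64(-0.0022888691661026327), array([-0.0023,  0.0031,  0.005 ]), 377)
(np.float64(-0.0029264847900537542), array([-0.0029,  0.002 ,  0.004 ]), 319)
[ 0.4707 -0.0669  0.1   ] [-0.9407  0.7845  5.2121]
```

Call:
jog_arm(plan="0 0 0 -0.3 0.25 1.7 255; 0 0 0 -0.3 0.25 1.7 255; 0 0 0 -0.34 0.28 1.8 255; 0 0 0 0 0 0 255; 0 0 0 0 0 0 255; 0 0 0 0 0 0 255")

```text
time_s: 5.8
position: [0.4713, -0.0672, 0.1011]
tool_rot: [[0.942, 0.295, 0.157], [0.286, -0.955, 0.075], [0.173, -0.026, -0.985]]
ft_force: [0.6, -0.4, -0.3]
grip_width: -0.0003
gripper_force: 0.0
```

```bash
cat > st.py <<'E'
from h import *
np.set_printoptions(precision=4,suppress=True)
t,c,n=tilt()
s=env.observe(); print(s["time_s"],s["position"],s["ft_force"],"r,y",((s["position"]-O)@R))
print("tilt",t,"rise mm",175*np.sin(t),n,c, "down cm:",np.array(s["tool_rot"]).T@[0,0,-1])
E
python3 st.py
```

```text
5.85 [ 0.4715 -0.0672  0.1013] [-0.0108  0.3334  0.7202] r,y [-0.0713 -0.0004  0.0263]
tilt -0.0005670652408089162 rise mm -0.09923641182310061 15603 [-0.0006 -0.0006  0.0047] down cm: [-0.1731  0.0256  0.9846]
```

Call:
jog_arm(plan="0 0 0 -0.08 0.01 0.45 255; 0 0 0 -0.08 0.01 0.45 255; 0 0 0 -0.08 0.01 0.4 255; 0 0 0 -0.05 0.01 0.25 255; 0 0 0 -0.05 0.01 0.2 255; 0 0 0 0 0 0 255; 0 0 0 0 0 0 255; 0 0 0 0 0 0 255")

```text
time_s: 6.52
position: [0.4707, -0.067, 0.0825]
tool_rot: [[0.942, 0.296, 0.156], [0.287, -0.955, 0.076], [0.171, -0.027, -0.985]]
ft_force: [-2.5, -1.4, 4.8]
grip_width: 0.0001
gripper_force: 3.2
```

```bash
python3 st.py
```

```text
6.5667 [ 0.4707 -0.067   0.0825] [-3.4671 -1.27    5.4954] r,y [-0.0721 -0.0001  0.0075]
tilt 0.07240882660160082 rise mm 12.660474658982965 17797 [ 0.0725 -0.0005  0.0047] down cm: [-0.1713  0.0268  0.9849]
```

Call:
jog_arm(plan="0 0 0 -0.015 0 0.09 255; 0 0 0 -0.015 0 0.09 255; 0 0 0 0 0 0 255; 0 0 0 0 0 0 255; 0 0 0 0 0 0 255; 0 0 0 0 0 0 255; 0 0 0 0 0 0 255")

```text
time_s: 7.15
position: [0.4706, -0.0671, 0.0807]
tool_rot: [[0.942, 0.296, 0.156], [0.287, -0.955, 0.076], [0.171, -0.027, -0.985]]
ft_force: [-4.6, -0.5, 6.0]
grip_width: 0.0
gripper_force: 3.7
```

```bash
python3 st.py
python3 - <<'E'
from h import *
im=cam("scene"); cv2.imwrite("pics/s2.png",cv2.resize(im["pixels"][190:260,280:380,::-1],None,fx=8,fy=8,interpolation=0))
E
```

```text
7.2 [ 0.4706 -0.067   0.0807] [-4.774  -0.7445  7.6314] r,y [-0.0721 -0.0001  0.0057]
tilt 0.09493993355446889 rise mm 16.589540251197473 18008 [ 0.0952 -0.0005  0.0047] down cm: [-0.1711  0.0267  0.9849]
```

View pics/s2.png

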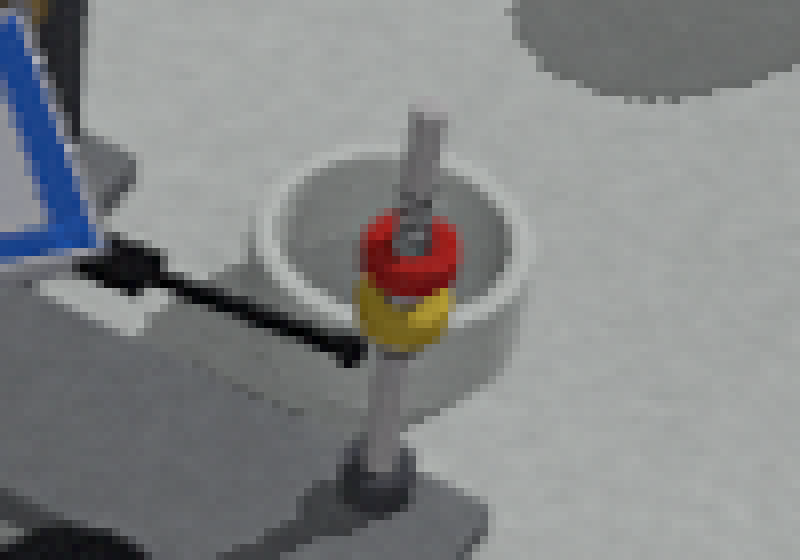

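Call:
jog_arm(plan="0 0 0 0 0 0.03 255; 0 0 0 0 0 0 255; 0 0 0 0 0 0 255; 0 0 0 0 0 0 255; 0 0 0 0 0 0 255; 0 0 0 0 0 0 255; 0 0 0 0 0 0 255; 0 0 0 0 0 0 255; 0 0 0 0 0 0 255; 0 0 0 0 0 0 255")

```text
time_s: 8.08
position: [0.4706, -0.067, 0.0804]
tool_rot: [[0.942, 0.296, 0.156], [0.287, -0.955, 0.076], [0.171, -0.027, -0.985]]
ft_force: [-4.1, -1.5, 7.4]
grip_width: 0.0001
gripper_force: 3.8
```

```bash
python3 st.py
python3 - <<'E'
from h import *
im=cam("scene"); print([proj(im,O+R@np.array(p)) for p in ([.174,0,.017],[.174,0,.0166],[.173,.024,.017],[.173,.024,.037])])
E
```

```text
8.1333 [ 0.4706 -0.0671  0.0804] [-4.838  -1.4375  7.0697] r,y [-0.0722 -0.0001  0.0054]
tilt 0.09850027647286784 rise mm 17.209687911285084 18003 [ 0.0988 -0.0005  0.0047] down cm: [-0.171   0.0266  0.9849]
[array([324.6445419 , 234.06407988]), array([324.62715008, 234.19212202]), array([329.31833044, 227.74155937]), array([330.25527657, 221.26229551])]
```

Call:
jog_arm(plan="0 0 0 0.09 -0.01 -0.5 255; 0 0 0 0.17 -0.02 -1.0 255; 0 0 0 0.09 -0.01 -0.5 255; 0 0 0 0 0 0 255; 0 0 0 0 0 0 255; 0 0 0 0 0 0 255; 0 0 0 0 0 0 255; 0 0 0 0 0 0 255; 0 0 0 0 0 0 255; 0 0 0 0 0 0 255")

```text
time_s: 9.02
position: [0.4709, -0.0671, 0.1004]
tool_rot: [[0.943, 0.296, 0.156], [0.287, -0.955, 0.076], [0.171, -0.027, -0.985]]
ft_force: [-0.1, 0.3, 0.2]
grip_width: -0.0001
gripper_force: 0.0
```

```bash
python3 st.py
```

```text
9.0667 [ 0.471  -0.0671  0.1005] [-0.572   0.2985  0.8083] r,y [-0.0718 -0.0002  0.0255]
tilt -0.0006388210255052188 rise mm -0.11179367185972344 15653 [-0.0006 -0.0005  0.0047] down cm: [-0.1715  0.0269  0.9848]
```

Call:
jog_arm(plan="0 0 0 -0.08 0.01 0.48 255; 0 0 0 -0.08 0.01 0.48 255; 0 0 0 -0.08 0.01 0.44 255; 0 0 0 -0.07 0.01 0.39 255; 0 0 0 -0.05 0.01 0.3 255; 0 0 0 -0.03 0.01 0.2 255; 0 0 0 -0.03 0 0.15 255; 0 0 0 0 0 0 255; 0 0 0 0 0 0 255; 0 0 0 0 0 0 255")

```text
time_s: 9.9
position: [0.4702, -0.0672, 0.0757]
tool_rot: [[0.943, 0.296, 0.155], [0.287, -0.955, 0.076], [0.17, -0.027, -0.985]]
ft_force: [-7.1, -3.0, 10.1]
grip_width: -0.0003
gripper_force: 5.4
```

```bash
python3 st.py
```

```text
9.95 [ 0.4702 -0.0672  0.0757] [-7.2639 -2.9849  9.9623] r,y [-0.0725 -0.0001  0.0007]
tilt 0.15834948205551663 rise mm 27.595496949918846 18402 [ 0.1597 -0.0004  0.0048] down cm: [-0.1701  0.0269  0.9851]
```

Call:
jog_arm(plan="0 0 0 -0.02 0 0.12 255; 0 0 0 -0.02 0 0.12 255; 0 0 0 -0.02 0 0.1 255; 0 0 0 0 0 0 255; 0 0 0 0 0 0 255")

```text
time_s: 10.37
position: [0.4703, -0.0671, 0.0725]
tool_rot: [[0.943, 0.296, 0.155], [0.287, -0.955, 0.076], [0.17, -0.027, -0.985]]
ft_force: [-8.6, -3.3, 11.6]
grip_width: -0.0001
gripper_force: 7.0
```

```bash
python3 st.py
python3 - <<'E'
from h import *
im=cam("scene"); cv2.imwrite("pics/s3.png",cv2.resize(im["pixels"][190:260,280:380,::-1],None,fx=8,fy=8,interpolation=0))
E
```

```text
10.4167 [ 0.4703 -0.0672  0.0725] [-7.8471 -3.5705 12.8604] r,y [-0.0725 -0.0001 -0.0025]
tilt 0.20341844498518435 rise mm 35.35323175082165 18607 [ 0.2063 -0.0005  0.0048] down cm: [-0.1704  0.0266  0.985 ]
```

View pics/s3.png

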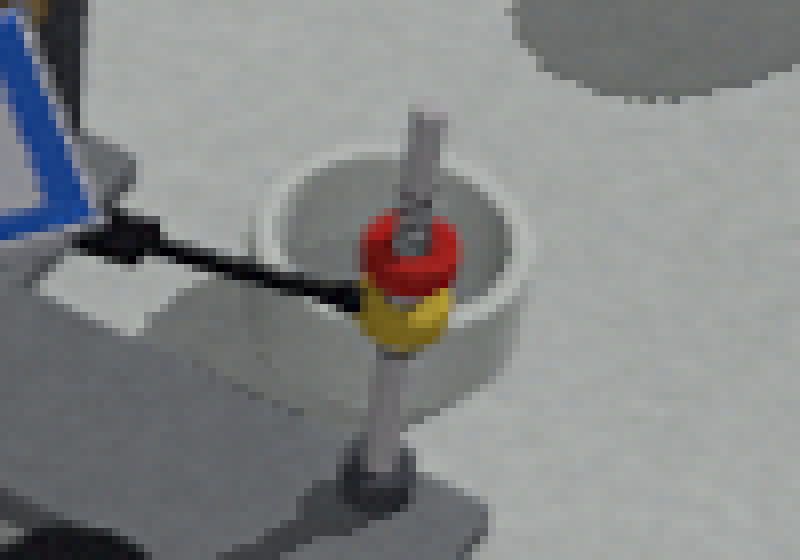

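Call:
jog_arm(plan="0 0 0 -0.01 0 0.05 255; 0 0 0 0 0 0 255; 0 0 0 0 0 0 255; 0 0 0 0 0 0 255; 0 0 0 0 0 0 255; 0 0 0 0 0 0 255; 0 0 0 0 0 0 255; 0 0 0 0 0 0 255; 0 0 0 0 0 0 255; 0 0 0 0 0 0 255")

```text
time_s: 11.3
position: [0.4703, -0.0671, 0.0721]
tool_rot: [[0.943, 0.296, 0.155], [0.287, -0.955, 0.075], [0.171, -0.027, -0.985]]
ft_force: [-7.6, -2.1, 12.4]
grip_width: 0.0001
gripper_force: 7.2
```

```bash
python3 st.py
```

```text
11.35 [ 0.4703 -0.0671  0.072 ] [-8.9663 -3.4502 11.5284] r,y [-0.0725 -0.0001 -0.003 ]
tilt 0.2094450848934039 rise mm 36.38550013858309 18675 [ 0.2126 -0.0004  0.0048] down cm: [-0.1705  0.0265  0.985 ]
```

Call:
jog_arm(plan="0 0 0 0 0 0 255; 0 0 0 0 0 0 255; 0 0 0 0.09 -0.01 -0.5 255; 0 0 0 0.17 -0.02 -1.0 255; 0 0 0 0.34 -0.04 -2.0 255; 0 0 0 0.34 -0.04 -2.0 255; 0 0 0 0.17 -0.02 -1.0 255; 0 0 0 0 0 0 255; 0 0 0 0 0 0 255; 0 0 0 0 0 0 255")

```text
time_s: 12.18
position: [0.4705, -0.0672, 0.1368]
tool_rot: [[0.943, 0.295, 0.155], [0.287, -0.955, 0.077], [0.17, -0.028, -0.985]]
ft_force: [-0.0, 0.4, -0.0]
grip_width: -0.0002
gripper_force: 0.0
```

```bash
python3 st.py
```

```text
12.2333 [ 0.4704 -0.0672  0.1367] [0.1406 0.7794 0.3886] r,y [-0.0723 -0.0002  0.0617]
tilt -0.001008089786534777 rise mm -0.17641568276332265 12237 [-0.001  -0.0006  0.0047] down cm: [-0.1701  0.0283  0.985 ]
```

```bash
python3 -c "
from rig import job; print(job.close_job())"
```

```text
the job is handed in; nothing more can be done
None
```

I pressed the pad to the yellow collar (pointer about 17.2 mm up, collar about 17 mm) and then the red (about 36.4 mm up, collar about 37 mm), held each about a second, and the platen sprang back level both times; the job is handed in at about 12 s, but it returned no verdict.

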